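Set the photometer's attenuator lever to its third notch

TASK

Set the light attenuator of the bench photometer. With the closed fingertips, push the upright lever on top of it back against the stop at the end where the round lamp tower stands, then push it the other way, counting the clicks, and leave it resting in the third notch from that stop. Do not let it run on to the fourth notch, do not grip the lever or push it hard, and leave the small things that stand round the photometer where they are.

Things in the scene. Friction and masses are not known exactly. Their poses are not given: they have to be found in the camera images.
- photometer: fixed bench photometer: grey box with a white top, 120 mm (its x) by 250 mm (its y), 60 mm high; origin at the centre of its underside, z up; the -x face, with a dark blank display, looks roughly to the robot. The lever runs in a dark slot in the top, along y at x = -22 mm, with six short marks beside it, one a notch. A flat hatch, 9 mm high, lies at x = 30, y = 78 mm
- tower_top (a point): centre of the top of the round black lamp tower that stands on the photometer at the stop end of the slot, behind it (photometer x = 26, y = -88 mm); 58 mm across, 40 mm high above the white top
- lever_top (a point): centre of the top face of the attenuator lever, an upright black ribbed tab, 12 mm thick along the photometer's y (its way of travel), 26 mm wide along x; its top is 34 mm above the photometer's white top, 94 mm above the bench. It stands at photometer y = -45 mm + the value of joint lever
- lever (a joint): lever travel along the photometer's +y, m: 0 at the stop at the lamp tower's end (a notch too), 0.090 at the far end. Notches every 18 mm: first click 0.018, second 0.036, third 0.054, fourth 0.072. About 4 N push it out of a notch; the force falls to nothing half-way (9 mm), then it jumps by itself into the next notch and rests there. It starts at or between the first and second click
- sample_bottle: loose white plastic bottle with a red screw cap, 36 mm across, 70 mm tall, upright, origin at the centre of its underside; to be left alone
- filter: loose white inline filter disc, 48 mm across, 46 mm high, origin at the centre of its underside; to be left alone
- tape: loose roll of dark tape lying flat, 53 mm across, 19 mm high, origin at the centre of its underside; to be left alone

How it is judged:
By the outcome, as a careful person would: the job done as asked, in the order asked, and still so for the second after the job is handed in, with the robot touching nothing.
It also fails if it takes over 51 s, if anything falls off the work surface, if the arm or the gripper's body presses on something with over 40 N, if the wrist force passes 120 N, or if a joint passes its speed limit or range.

ROBOT

A 7-joint arm with a two-finger parallel gripper is mounted at the origin on a cart in front of the work surface, level with it; the furniture and walls round the work are solid. World frame = base frame: x ahead of the robot, y to its left, z up, the work surface at z = 0. Lengths are in m, angles in rad, forces in N, time in s.
With the tool pointing down it reaches from about 0.4 to 0.875 m from the base axis. Payload 19.3 kg.
Tool frame: the origin (TCP) lies at the very end of the fingers, on their centre line; the grasp point (between the pads) lies bot.tcp_to_grasp behind it (bot.tcp_to_grasp is the distance from the TCP to the grasp point, in m); z points along the fingers, y is the direction in which the jaws open and shut (so a half turn about z gives the same grasp; the last joint's range is limited). The gripper opens to 85 mm and grips with 20 to 120 N. Pads are 22 mm wide; open, the fingers measure 114 mm over their backs; the gripper's body (76 mm by 85 mm) begins 54 mm behind the grasp point. The pads swing forward as they close: fully open they stand 13 mm farther back than shut.
Start: joints at [-1.226, 0.521, -0.036, 1.599, 0.021, 1.021, -0.113], TCP at [0.252, 0.572, 0.231] pointing down, gripper open.
Joint ranges: [-2.91, 2.91], [-0.3, 2.13], [-1.5, 1.42], [0.17, 2.43], [-1.26, 4.41], [0.16, 1.93], [-2.52, 2.52]. Speed limits (rad/s): [1.89, 1.89, 2.39, 2.39, 3.01, 3.01, 3.01].

INTERFACE

Orientations are given as [roll, pitch, yaw] about the fixed x, y, z axes, in that order (R = Rz(yaw) Ry(pitch) Rx(roll)).
In Python, from workcell import bot gives the robot as it stands.
- The arm moves only by the tool servo_tool, never from a script. Its argument "targets" is a list of rows, each a list of 2 entries, a list of its own where there are three numbers: the shift along the tool's x, y, z in units of 0.05 m (1.0 is 0.05 m), then the turn about the tool's z in units of 5 degrees (1.0 is 5 degrees). A call has 1 to 12 rows; each row shifts and turns the commanded pose from where the row before left it, along the tool's axes as they then stand; what a row does not reach is not made up. A row lasts 1/8 s, in which the tool goes at most 62.5 mm and 10.7 degrees, less where a joint would pass 70% of its speed; a pose out of reach is approached as far as the arm can. A call with a number of a shift or a turn outside -1 to 1 is refused whole. A call with a gripper value outside its range is refused whole. "gripper" is the opening, from -1 (shut) to 1 (fully open), so that 0 is half open, set as the call begins (left out, the last holds). The fingers move at their own pace and stop on an object; "newtons" is the grip in N (left out, the last holds). Time passes only in rows, so rows that do not move let the fingers close. It gives the time, the measured TCP pose, the force and the opening at its end, in the units of the state.
- bot.observe(): the state, without advancing time (a new reading comes with each control period).
- bot.grab_frame(name): name is "scene" or "top"; returns the picture (384x512x3 uint8, blue, green, red); there is no depth.
- bot.get_calibration(name): a dict with "fx", "fy", "cx", "cy" (pixels), "k1" (the pictures are not rectified: a ray, as slopes to the right and down, at radius r is drawn at 1 + k1 r^2 times it, then the intrinsics apply), "pose" (4x4, takes a point from camera to world coordinates). Camera axes: x right, y up, looking along -z (the intrinsics and any distortion apply to the point x, -y, -z); pixel columns grow to the right and rows downward; lengths in m; the calibration is good to about 2 mm. A picture is of the moment at which its call begins. get_calibration takes no time and is no camera call.
- bot.job_done(): hands the job in, once; it reports no verdict.
The state is a dict: "clock": time; "qpos": joint angles; "qd": joint speeds; "joint_efforts": joint torques, N m; "position": TCP position; "tool_rot": TCP orientation; "force": force on the tool from outside, world axes, zero at the start; "moment": the same for the moment, N m; "grip_width": finger opening in m.
Only numpy, scipy, OpenCV 4.12 (cv2) and the standard library are available. Lean on these libraries where they do the work, as an engineer would, in place of code of your own. Each camera call takes 0.05 s, during which the arm holds its last target.

## Working session

There is one attempt and no reset: what is moved stays moved. The work goes in short steps, Python scripts to look and compute and a tool call to move; the robot and the scene stay as the last step left them, time stands still between calls to the robot, and variables do not carry over. Pictures are saved under pics/ and viewed, and the job is handed in when it is done.

Besides the shell and the picture viewer there is one more tool, called after "Call:" in YAML: its name, and indented under it one key for each argument. servo_tool: Moves the arm, as the interface text tells. Its arguments: {"type":"object","properties":{"targets":{"type":"array","items":{"type":"array"}},"gripper":{"type":"number"},"newtons":{"type":"number"}},"required":["targets"]}

```bash
mkdir -p pics; python3 - <<'E'
from workcell import bot
import cv2
for n in("scene","top"):
    cv2.imwrite(f"pics/{n}0.png",bot.grab_frame(n)); print(bot.get_calibration(n))
print(bot.observe(), bot.tcp_to_grasp)
E
```

```text
{'fx': 430.185197756837, 'fy': 430.185197756837, 'cx': 253.05053334764182, 'cy': 193.36885306725205, 'k1': -0.08723598555104019, 'pose': array([[ 0.58465937,  0.57570113, -0.57161319, -0.00520188],
       [-0.81108905,  0.39954855, -0.42719494, -0.34641766],
       [-0.01754939,  0.71339272,  0.70054468,  0.75902694],
       [ 0.        ,  0.        ,  0.        ,  1.        ]])}
{'fx': 473.72490513101764, 'fy': 473.72490513101764, 'cx': 254.70141875230166, 'cy': 187.86508674415887, 'k1': -0.19507325077786875, 'pose': array([[-0.2191777 ,  0.93866303, -0.26621954,  0.22241407],
       [-0.97567909, -0.21180619,  0.05646639,  0.11663806],
       [-0.00338404,  0.27212102,  0.96225709,  1.08841283],
       [ 0.        ,  0.        ,  0.        ,  1.        ]])}
{'clock': 0.1, 'qpos': array([-1.22621155,  0.52196397, -0.03634703,  1.59990895,  0.02121441,
        1.02111238, -0.11276928]), 'qd': array([-0.00057478, -0.00195534,  0.00015238, -0.00077336,  0.00215312,
        0.00069335,  0.00113151]), 'joint_efforts': array([ 3.74092895e-03, -9.28479552e+01,  1.98419139e+00, -3.70529222e+01,
        1.82186061e-02,  5.28785939e-03, -5.50906861e-05]), 'position': array([0.25177828, 0.57172982, 0.23079217]), 'tool_rot': array([-3.14058807e+00,  7.22417018e-05,  2.72685143e+00]), 'force': array([-0.52741262,  0.16927312, -0.54742051]), 'moment': array([-0.02954622,  0.0120128 , -0.01457702]), 'grip_width': 0.08554357634184963} 0.0187
```

View pics/scene0.png

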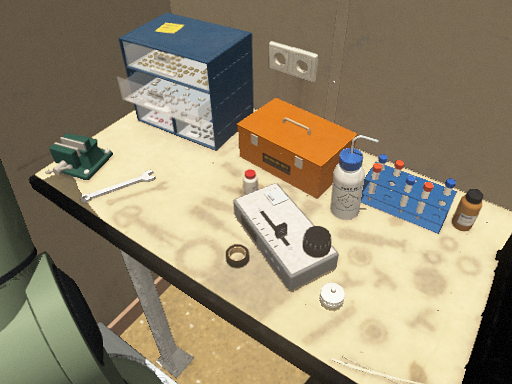

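View pics/top0.png

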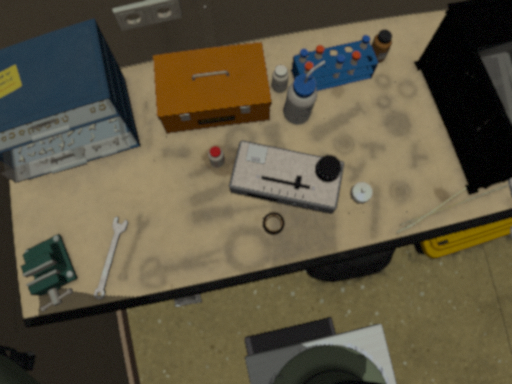

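```bash
cat > h.py <<'E'
import numpy as np, cv2
from workcell import bot
def K(c): return np.array([[c['fx'],0,c['cx']],[0,c['fy'],c['cy']],[0,0,1.]])
def ray(n,uv):
    c=bot.get_calibration(n); p=cv2.undistortPoints(np.array([[uv]],float),K(c),np.array([c['k1'],0,0,0.]))[0,0]
    T=c['pose']; return T[:3,3],T[:3,:3]@np.array([p[0],-p[1],-1])
def plane(n,uv,z):
    o,d=ray(n,uv); return o+d*(z-o[2])/d[2]
def proj(n,P):
    c=bot.get_calibration(n);T=c['pose'];q=T[:3,:3].T@(np.asarray(P,float)-T[:3,3])
    q=np.array([q[0],-q[1],-q[2]]);s=q[:2]/q[2];s=s*(1+c['k1']*(s@s));return np.array([c['fx']*s[0]+c['cx'],c['fy']*s[1]+c['cy']])
def two(a,b):
    o1,d1=ray("scene",a);o2,d2=ray("top",b)
    t=np.linalg.lstsq(np.c_[d1,-d2],o2-o1,rcond=None)[0]
    p,q=o1+d1*t[0],o2+d2*t[1];return (p+q)/2,np.linalg.norm(p-q)
def crop(n,src,x0,y0,w,h,s,out): cv2.imwrite(out,cv2.resize(src[y0:y0+h,x0:x0+w],None,fx=s,fy=s,interpolation=cv2.INTER_CUBIC))
E
python3 - <<'E'
from h import *
a=cv2.imread("pics/scene0.png");b=cv2.imread("pics/top0.png")
crop("s",a,220,165,130,130,6,"pics/sc.png") if 0 else cv2.imwrite("pics/sc.png",cv2.resize(a[170:315,215:350],None,fx=4,fy=4,interpolation=cv2.INTER_CUBIC))
cv2.imwrite("pics/tc.png",cv2.resize(b[130:240,200:380],None,fx=4,fy=4,interpolation=cv2.INTER_CUBIC))
E
```

```text
(no output)
```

View pics/sc.png

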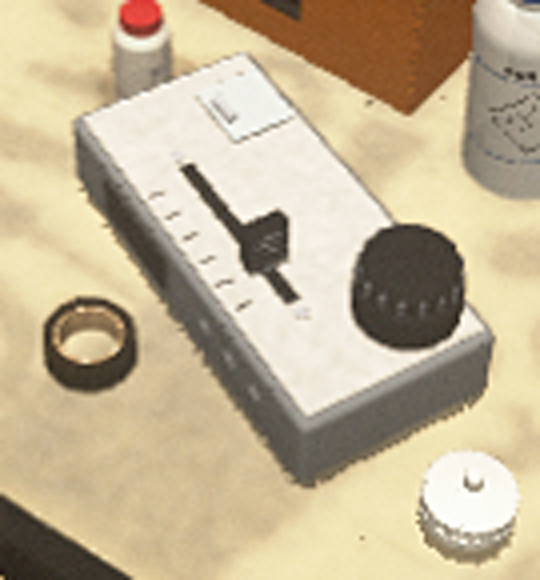

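View pics/tc.png

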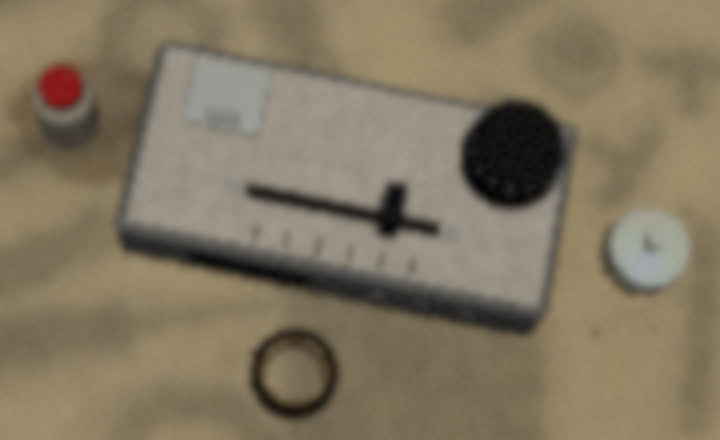

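```bash
python3 - <<'E'
from h import *
S=lambda x,y:(x/4+215-.4,y/4+170-.4); T=lambda x,y:(x/4+200-.4,y/4+130-.4)
sc=dict(fl=S(77,120),bl=S(245,55),br=S(492,338),fr=S(305,418))
tp=dict(fl=T(122,228),bl=T(165,45),br=T(573,130),fr=T(538,312))
W=[]
loc=dict(fl=(-.06,.125),bl=(.06,.125),br=(.06,-.125),fr=(-.06,-.125))
for k in sc:
    print(k,plane("scene",sc[k],.06).round(4),plane("top",tp[k],.06).round(4),two(sc[k],tp[k]))
def fit(W,L):
    W=np.array(W);L=np.array(L);wc,lc=W.mean(0),L.mean(0)
    U,s,V=np.linalg.svd((L-lc).T@(W-wc));R=V.T@U.T
    t=wc-R@lc;return np.arctan2(R[1,0],R[0,0]),t,np.linalg.norm(W-(L@R.T+t),axis=1)
for n,d in(("scene",sc),("top",tp)):
    print(n,fit([plane(n,d[k],.06)[:2] for k in d],[loc[k] for k in d]))
th,t,e=fit([(plane("scene",sc[k],.06)+plane("top",tp[k],.06))[:2]/2 for k in sc],[loc[k] for k in sc])
print(th,t,e);np.savez("pose.npz",th=th,t=t)
R=np.array([[np.cos(th),-np.sin(th)],[np.sin(th),np.cos(th)]])
for n,p in(("scene",plane("scene",S(408,258),.1)),("top",plane("top",T(515,148),.1))): print("tower",n,R.T@(p[:2]-t))
# lever reading by projections
a=cv2.imread("pics/scene0.png");b=cv2.imread("pics/top0.png")
for n,im in(("scene",a),("top",b)):
    for n_,j in enumerate(np.arange(6)*.018):
        P=R@np.array([-.022,-.045+j])+t; q=proj(n,[*P,.094]); q0=proj(n,[*P,.06])
        print(n,n_,q.round(1),q0.round(1), ((q-([215,170] if n=="scene" else [200,130]))*4).round())
E
```

```text
fl [0.5236 0.1041 0.06  ] [0.5221 0.1099 0.06  ] (array([0.5256055 , 0.10855253, 0.05447507]), np.float64(0.004483636563733124))
bl [0.6236 0.0552 0.06  ] [0.6249 0.0628 0.06  ] (array([0.63005553, 0.06124977, 0.05078439]), np.float64(0.003516378593440793))
br [ 0.5204 -0.1639  0.06  ] [ 0.5224 -0.1556  0.06  ] (array([ 0.52725284, -0.15996288,  0.04849734]), np.float64(0.00359847432333058))
fr [ 0.4249 -0.1121  0.06  ] [ 0.4229 -0.1072  0.06  ] (array([ 0.4255423 , -0.10958788,  0.05570215]), np.float64(0.004386135406950758))
scene (np.float64(-0.4416686616734526), array([ 0.52311759, -0.02917659]), array([0.00556349, 0.0078056 , 0.00530997, 0.01048674]))
top (np.float64(-0.4348790423084226), array([ 0.52308922, -0.02255384]), array([0.00627294, 0.00589866, 0.00605146, 0.00768793]))
-0.4382676317712652 [ 0.52310341 -0.02586522] [0.00590906 0.00684561 0.00560517 0.00908741]
tower scene [ 0.027245   -0.08715529]
tower top [ 0.02197774 -0.08324768]
scene 0 [284.3 231.5] [283.7 242.2] [277. 246.]
scene 1 [279.6 225.7] [279.2 236.4] [259. 223.]
scene 2 [275.1 220.1] [274.8 230.8] [240. 200.]
scene 3 [270.6 214.6] [270.5 225.3] [223. 178.]
scene 4 [266.3 209.2] [266.3 219.9] [205. 157.]
scene 5 [262.1 203.9] [262.1 214.6] [188. 136.]
top 0 [307.5 182.5] [305.9 186.7] [430. 210.]
top 1 [299.4 180.8] [298.1 185.1] [398. 203.]
top 2 [291.4 179.1] [290.3 183.4] [366. 196.]
top 3 [283.4 177.4] [282.5 181.8] [333. 190.]
top 4 [275.4 175.7] [274.8 180.2] [301. 183.]
top 5 [267.3 174. ] [267.  178.5] [269. 176.]
```

```bash
python3 - <<'E'
from h import *
d=np.load("pose.npz");th,t=float(d['th']),d['t']
R=np.array([[np.cos(th),-np.sin(th)],[np.sin(th),np.cos(th)]])
print("start local",R.T@(bot.observe()['position'][:2]-t), "goal",R@[-.022,.03]+t)
for p in((137,143),(15,180),(100,25),(75,260)):
  print(p,[plane("top",p,z).round(3) for z in(0,.15,.3)])
# lever: top face estimates
S=lambda x,y:(x/4+215-.4,y/4+170-.4); T=lambda x,y:(x/4+200-.4,y/4+130-.4)
# dark mask blob centre of lever in top view
b=cv2.imread("pics/top0.png");a=cv2.imread("pics/scene0.png")
for n,p in(("scene",S(268,222)),("top",T(396,196))): print(n,R.T@(plane(n,p,.094)[:2]-t))
E
```

```text
start local [-0.49928398  0.4259726 ] goal [0.51591381 0.0106356 ]
(137, 143) [array([0.701, 0.313, 0.   ]), array([0.635, 0.286, 0.15 ]), array([0.569, 0.259, 0.3  ])]
(15, 180) [array([0.678, 0.644, 0.   ]), array([0.615, 0.571, 0.15 ]), array([0.553, 0.498, 0.3  ])]
(100, 25) [array([1.081, 0.371, 0.   ]), array([0.963, 0.336, 0.15 ]), array([0.844, 0.301, 0.3  ])]
(75, 260) [array([0.444, 0.507, 0.   ]), array([0.413, 0.454, 0.15 ]), array([0.383, 0.4  , 0.3  ])]
scene [-0.01761004 -0.02752681]
top [-0.01751312 -0.02428333]
```

Call:
servo_tool:
  targets:
    - [[-0.3,-0.3,0],0.27]
    - [[-0.6,-0.5,0],0]
    - [[-0.6,-0.5,0],0]
    - [[-0.6,-0.5,0],0]
    - [[-0.6,-0.5,0],0]
    - [[-0.6,-0.5,0],0]
    - [[-0.6,-0.5,0],0]
    - [[-0.6,-0.5,0],0]
    - [[-0.6,-0.5,0],0]
    - [[-0.6,-0.5,0],0]
    - [[-0.6,-0.5,0],0]
    - [[-0.6,-0.5,0],0]
  gripper: -1
  newtons: 20

```text
clock: 1.6
position: [0.4419, 0.1619, 0.2312]
tool_rot: [-3.141, -0.0, 2.703]
force: [1.0, 0.9, 0.0]
grip_width: -0.0001
```

```bash
cat > st.py <<'E'
from h import *
d=np.load("pose.npz");th,t=float(d['th']),d['t']
R=np.array([[np.cos(th),-np.sin(th)],[np.sin(th),np.cos(th)]])
s=bot.observe();l=R.T@(s['position'][:2]-t)
print("t",s['clock'],"local mm",(l*1000).round(2),"z",s['position'][2].round(4),"yaw off deg",np.degrees(s['tool_rot'][2]-(th+np.pi)).round(2),s['tool_rot'].round(4),"F local",(R.T@s['force'][:2]).round(2),s['force'][2].round(2),"grip",s['grip_width'])
E
python3 st.py
```

```text
t 1.6 local mm [-153.18  135.56] z 0.2312 yaw off deg -0.01 [-3.1415e+00 -1.0000e-04  2.7032e+00] F local [0.5  1.19] 0.05 grip -0.0001427072186944995
```

Call:
servo_tool:
  targets:
    - [[-0.5,-0.4,0],0]
    - [[-0.5,-0.4,0],0]
    - [[-0.5,-0.4,0],0]
    - [[-0.5,-0.4,0.2],0]
    - [[-0.4,-0.35,0.4],0]
    - [[-0.22,-0.16,0.5],0]
    - [[0,0,0.5],0]
    - [[0,0,0.5],0]
    - [[0,0,0],0]
    - [[0,0,0],0]

```text
clock: 2.85
position: [0.5158, 0.012, 0.127]
tool_rot: [3.141, 0.0, 2.703]
force: [-0.1, -0.6, -0.2]
grip_width: -0.0001
```

```bash
python3 st.py; python3 - <<'E'
from h import *
a=bot.grab_frame("scene");b=bot.grab_frame("top")
cv2.imwrite("pics/sc1.png",cv2.resize(a[130:315,185:350],None,fx=3,fy=3,interpolation=cv2.INTER_CUBIC))
cv2.imwrite("pics/tc1.png",cv2.resize(b[130:240,200:380],None,fx=4,fy=4,interpolation=cv2.INTER_CUBIC))
E
```

```text
t 2.85 local mm [-22.7   31.15] z 0.127 yaw off deg -0.01 [3.1414e+00 5.0000e-04 2.7031e+00] F local [ 0.16 -0.62] -0.21 grip -0.00011527655559723488
```

View pics/sc1.png

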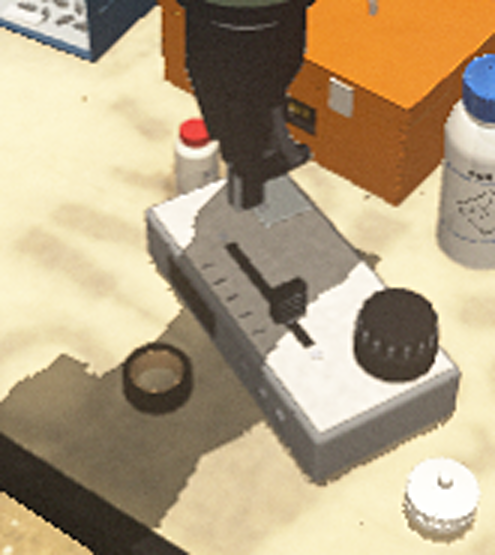

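View pics/tc1.png

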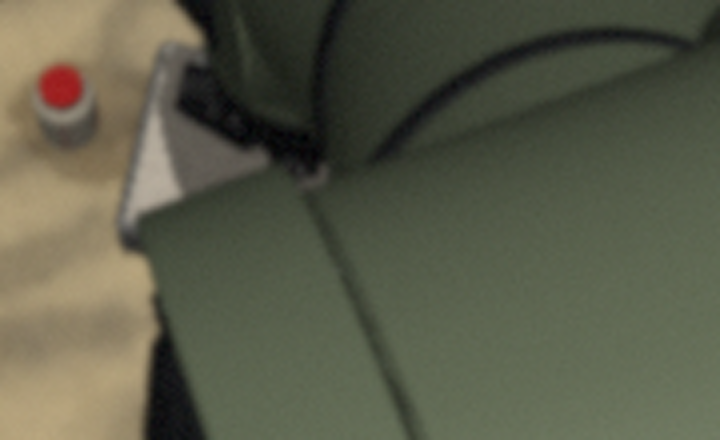

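Call:
servo_tool:
  targets:
    - [[0,0,0.4],0]
    - [[0,0,0.4],0]
    - [[0,0,0.2],0]
    - [[0,0,0.1],0]
    - [[0,-0.1,0],0]
    - [[0,-0.1,0],0]
    - [[0,-0.1,0],0]
    - [[0,-0.1,0],0]
    - [[0,0,0],0]
    - [[0,0,0],0]

```text
clock: 4.2
position: [0.5071, -0.006, 0.0713]
tool_rot: [3.141, 0.0, 2.703]
force: [-0.8, 0.8, -0.3]
grip_width: -0.0004
```

```bash
python3 st.py; python3 - <<'E'
from h import *
a=bot.grab_frame("scene")
cv2.imwrite("pics/sc2.png",cv2.resize(a[150:300,215:350],None,fx=4,fy=4,interpolation=cv2.INTER_CUBIC))
E
```

```text
t 4.2 local mm [-22.96  11.18] z 0.0713 yaw off deg -0.01 [3.1415e+00 1.0000e-04 2.7032e+00] F local [-1.05  0.4 ] -0.27 grip -0.00038918724592325934
```

View pics/sc2.png

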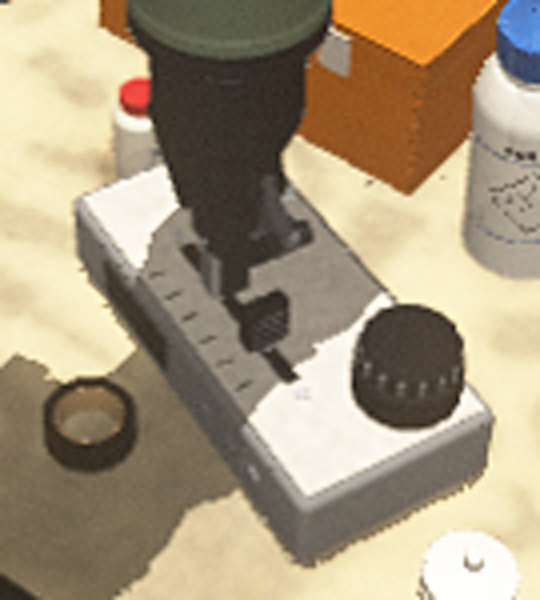

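Call:
servo_tool:
  targets:
    - [[0.02,-0.04,0],0]
    - [[0,-0.04,0],0]
    - [[0,-0.04,0],0]
    - [[0,-0.04,0],0]
    - [[0,-0.04,0],0]
    - [[0,-0.04,0],0]
    - [[0,-0.02,0],0]
    - [[0,0,0],0]

```text
clock: 5.25
position: [0.5005, -0.0175, 0.0713]
tool_rot: [-3.142, -0.0, 2.703]
force: [-0.1, 0.6, -0.2]
grip_width: 0.0003
```

```bash
python3 st.py
```

```text
t 5.25 local mm [-24.02  -2.02] z 0.0713 yaw off deg -0.01 [-3.1416e+00 -1.0000e-04  2.7031e+00] F local [-0.33  0.49] -0.17 grip 0.00026532649055591476
```

Call:
servo_tool:
  targets:
    - [[-0.03,-0.02,0],0]
    - [[0,-0.02,0],0]
    - [[0,-0.02,0],0]
    - [[0,-0.02,0],0]
    - [[0,-0.02,0],0]
    - [[0,0,0],0]

```text
clock: 6.0
position: [0.4999, -0.0223, 0.0713]
tool_rot: [3.141, 0.0, 2.704]
force: [2.5, 3.1, -0.8]
grip_width: 0.0003
```

```bash
python3 st.py
```

```text
t 6.0 local mm [-22.51  -6.62] z 0.0713 yaw off deg 0.01 [3.1412e+00 1.0000e-04 2.7036e+00] F local [0.92 3.91] -0.79 grip 0.0002896203152513348
```

Call:
servo_tool:
  targets:
    - [[0,-0.03,0],0]
    - [[0,-0.03,0],0]
    - [[0,-0.03,0],0]
    - [[0,-0.03,0],0]
    - [[0,-0.03,0],0]
    - [[0,-0.03,0],0]
    - [[0,-0.02,0],0]
    - [[0,0,0],0]

```text
clock: 7.0
position: [0.4954, -0.0319, 0.0713]
tool_rot: [-3.141, -0.0, 2.703]
force: [0.1, 1.0, 0.2]
grip_width: -0.0002
```

```bash
python3 st.py; python3 - <<'E'
from h import *
a=bot.grab_frame("scene")
cv2.imwrite("pics/sc3.png",cv2.resize(a[170:300,225:345],None,fx=4,fy=4,interpolation=cv2.INTER_CUBIC))
E
```

```text
t 7.0 local mm [-22.53 -17.22] z 0.0713 yaw off deg -0.02 [-3.1413e+00 -1.0000e-04  2.7029e+00] F local [-0.36  0.96] 0.19 grip -0.00016581066442942366
```

View pics/sc3.png

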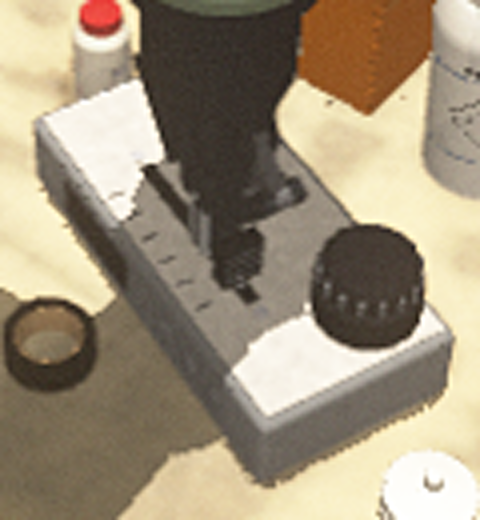

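Call:
servo_tool:
  targets:
    - [[0,-0.02,0],0]
    - [[0,-0.02,0],0]
    - [[0,-0.02,0],0]
    - [[0,-0.02,0],0]
    - [[0,-0.02,0],0]
    - [[0,0,0],0]

```text
clock: 7.8
position: [0.4934, -0.0363, 0.0713]
tool_rot: [-3.142, 0.0, 2.703]
force: [0.5, 0.2, -0.4]
grip_width: 0.0001
```

```bash
python3 st.py
```

```text
t 7.8 local mm [-22.48 -22.08] z 0.0713 yaw off deg -0.02 [-3.1415  0.      2.703 ] F local [0.34 0.41] -0.43 grip 0.0001412583316891362
```

Call:
servo_tool:
  targets:
    - [[0,-0.02,0],0]
    - [[0,-0.02,0],0]
    - [[0,0,0],0]

```text
clock: 8.18
position: [0.4928, -0.0375, 0.0713]
tool_rot: [3.141, 0.0, 2.704]
force: [1.1, 4.3, -1.5]
grip_width: -0.0003
```

```bash
python3 st.py
```

```text
t 8.175 local mm [-22.47 -23.37] z 0.0713 yaw off deg 0.02 [3.1409e+00 2.0000e-04 2.7037e+00] F local [-0.86  4.32] -1.48 grip -0.0002876310126362257
```

Call:
servo_tool:
  targets:
    - [[0,-0.012,0],0]
    - [[0,0,0],0]
    - [[0,0,0],0]

```text
clock: 8.55
position: [0.4928, -0.0376, 0.0714]
tool_rot: [3.14, 0.0, 2.704]
force: [2.8, 7.9, -1.9]
grip_width: -0.0003
```

```bash
python3 st.py; python3 - <<'E'
from h import *
a=bot.grab_frame("scene")
cv2.imwrite("pics/sc4.png",cv2.resize(a[170:300,225:345],None,fx=4,fy=4,interpolation=cv2.INTER_CUBIC))
E
```

```text
t 8.55 local mm [-22.47 -23.47] z 0.0714 yaw off deg 0.04 [3.1404e+00 4.0000e-04 2.7041e+00] F local [-0.85  8.35] -1.88 grip -0.00029684539639356295
```

View pics/sc4.png

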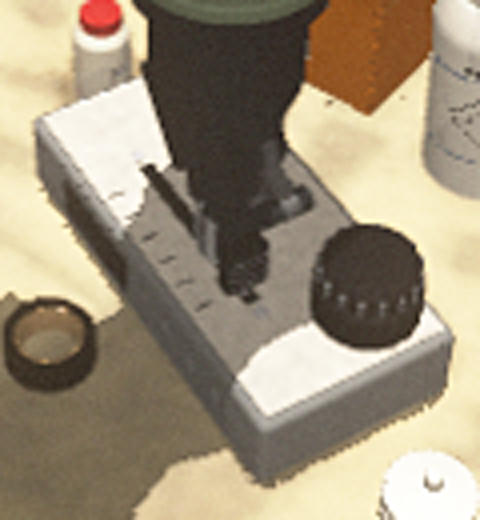

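Call:
servo_tool:
  targets:
    - [[0,0.06,0],0]
    - [[0,0.06,0],0]
    - [[0,0,-0.3],0]
    - [[0,0,-0.5],0]
    - [[0,0,-0.3],0]
    - [[0.1,-0.3,0],0]
    - [[0,-0.4,0],0]
    - [[0,-0.4,0],0]
    - [[0,-0.1,0],0]
    - [[0,0,0],0]

```text
clock: 9.85
position: [0.4645, -0.0855, 0.126]
tool_rot: [-3.141, -0.0, 2.703]
force: [0.0, 0.1, 0.3]
grip_width: 0.0003
```

```bash
python3 st.py; python3 - <<'E'
from h import *
a=bot.grab_frame("scene")
cv2.imwrite("pics/sc5.png",cv2.resize(a[150:300,215:350],None,fx=4,fy=4,interpolation=cv2.INTER_CUBIC))
E
```

```text
t 9.85 local mm [-27.77 -78.85] z 0.126 yaw off deg -0.05 [-3.1415e+00 -5.0000e-04  2.7025e+00] F local [0.   0.09] 0.35 grip 0.0002897661388178637
```

View pics/sc5.png

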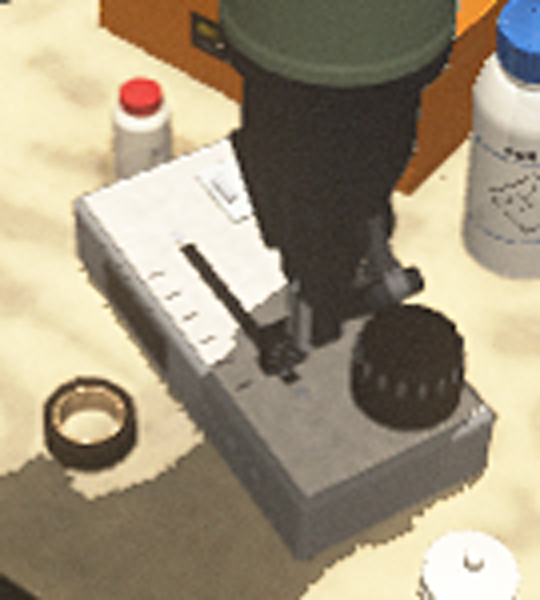

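```bash
python3 - <<'E'
from h import *
b=bot.grab_frame("top");a=bot.grab_frame("scene")
cv2.imwrite("pics/tc5.png",cv2.resize(b[130:240,220:380],None,fx=5,fy=5,interpolation=cv2.INTER_CUBIC))
c=cv2.resize(a[180:270,260:350],None,fx=6,fy=6,interpolation=cv2.INTER_CUBIC)
c=cv2.convertScaleAbs(np.power(c/255.,.5)*255)
d=np.load("pose.npz");th,t=float(d['th']),d['t']
R=np.array([[np.cos(th),-np.sin(th)],[np.sin(th),np.cos(th)]])
for x in(-.011,.011):
  for y in (-.0145,.0145):
    for z in(0,.03,.07):
      P=R@[-.0278+x,-.0788+y]+t; q=(proj("scene",[*P,.126+z])-[260,180])*6
      cv2.circle(c,tuple(int(v) for v in q),3,(0,0,255) if z==0 else (0,255,0) if z==.03 else(255,0,0),-1)
cv2.imwrite("pics/sc5b.png",c)
E
```

```text
(no output)
```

View pics/sc5b.png

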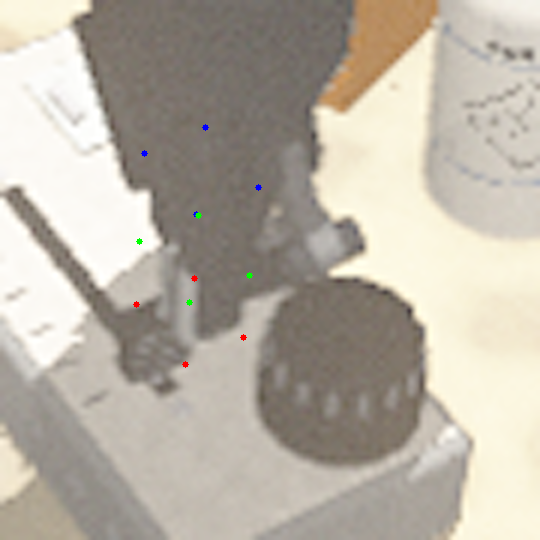

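View pics/tc5.png

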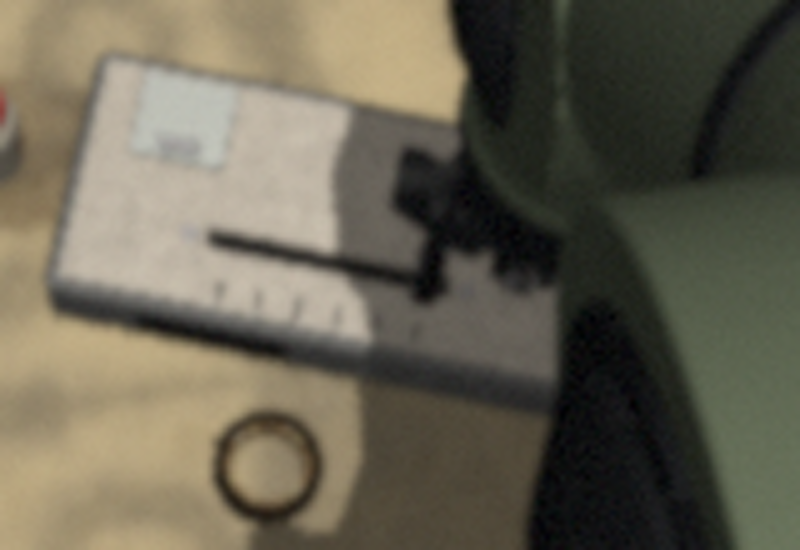

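```bash
python3 - <<'E'
from h import *
d=np.load("pose.npz");th,t=float(d['th']),d['t']
R=np.array([[np.cos(th),-np.sin(th)],[np.sin(th),np.cos(th)]])
for a,b in(((318,220),(303,167)),((314,221),(301,169)),((318,220),(306,161))):
  p,e=two(a,b); print(p,e,R.T@(p[:2]-t),p[2]-.126)
# line of sight of protrusion at given heights, local
for z in(.13,.15,.17,.19,.21): p=plane("scene",(318,220),z);q=plane("top",(303,167),z);print(z,(R.T@(p[:2]-t)).round(3),(R.T@(q[:2]-t)).round(3))
E
```

```text
[ 0.54529346 -0.07706003  0.0733187 ] 0.047187280503965104 [ 0.04181845 -0.03693947] -0.05268130321824932
[ 0.54183432 -0.07098453  0.06997572] 0.044764999594291865 [ 0.03610797 -0.03290614] -0.056024284590515894
[ 0.55205487 -0.08160883  0.07342483] 0.03193461973747135 [ 0.0498712  -0.03818901] -0.05257516967048492
0.13 [ 0.034 -0.078] [-0.001 -0.028]
0.15 [ 0.022 -0.092] [-0.008 -0.027]
0.17 [ 0.01  -0.106] [-0.015 -0.026]
0.19 [-0.002 -0.12 ] [-0.022 -0.026]
0.21 [-0.014 -0.134] [-0.029 -0.025]
```

Call:
servo_tool:
  targets:
    - [[0,0,0.2],0]
    - [[0,0,0.3],0]
    - [[0,0,0.2],0]
    - [[0,0,0.15],0]
    - [[0,0,0.1],0]
    - [[0,0,0],0]
    - [[0,0,0],0]

```text
clock: 10.88
position: [0.465, -0.0854, 0.079]
tool_rot: [3.141, 0.0, 2.703]
force: [-0.2, 0.2, -0.4]
grip_width: -0.0002
```

```bash
python3 st.py; python3 - <<'E'
from h import *
a=bot.grab_frame("scene")
cv2.imwrite("pics/sc6.png",cv2.resize(a[170:300,215:350],None,fx=4,fy=4,interpolation=cv2.INTER_CUBIC))
E
```

```text
t 10.875 local mm [-27.35 -78.54] z 0.079 yaw off deg -0.01 [3.1415e+00 4.0000e-04 2.7031e+00] F local [-0.27  0.12] -0.43 grip -0.00017965418539243866
```

View pics/sc6.png

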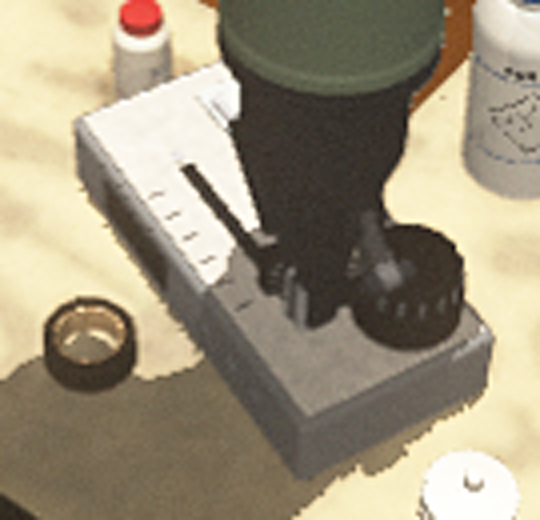

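Call:
servo_tool:
  targets:
    - [[0,0.06,0],0]
    - [[0,0.06,0],0]
    - [[0,0.06,0],0]
    - [[0,0.04,0],0]
    - [[0,0.02,0],0]
    - [[0,0.02,0],0]
    - [[0,0,0],0]

```text
clock: 11.8
position: [0.4704, -0.0736, 0.0788]
tool_rot: [-3.142, 0.0, 2.703]
force: [-0.5, 0.4, -0.5]
grip_width: -0.0002
```

```bash
python3 st.py
```

```text
t 11.8 local mm [-27.5  -65.56] z 0.0788 yaw off deg -0.01 [-3.1416  0.      2.7032] F local [-0.61  0.12] -0.47 grip -0.00017529888497211659
```

Call:
servo_tool:
  targets:
    - [[0,0.02,0],0]
    - [[0,0.02,0],0]
    - [[0,0,0],0]

```text
clock: 12.18
position: [0.4713, -0.0717, 0.0788]
tool_rot: [3.142, 0.0, 2.703]
force: [0.2, 0.3, -0.5]
grip_width: -0.0001
```

```bash
python3 st.py
```

```text
t 12.175 local mm [-27.49 -63.45] z 0.0788 yaw off deg -0.0 [3.1416 0.     2.7033] F local [0.03 0.31] -0.51 grip -5.9481283275461575e-05
```

Call:
servo_tool:
  targets:
    - [[0,0.02,0],0]
    - [[0,0.02,0],0]
    - [[0,0,0],0]

```text
clock: 12.55
position: [0.4719, -0.0702, 0.0788]
tool_rot: [-3.141, -0.0, 2.703]
force: [-1.8, -3.4, 0.6]
grip_width: -0.0
```

```bash
python3 st.py
```

```text
t 12.55 local mm [-27.52 -61.88] z 0.0788 yaw off deg -0.03 [-3.1412e+00 -1.0000e-04  2.7029e+00] F local [-0.24 -3.85] 0.61 grip -2.6498825628097817e-05
```

Call:
servo_tool:
  targets:
    - [[0,0.02,0],0]
    - [[0,0.02,0],0]
    - [[0,0.02,0],0]
    - [[0,0.02,0],0]
    - [[0,0.02,0],0]
    - [[0,0.02,0],0]
    - [[0,0.02,0],0]
    - [[0,0.02,0],0]
    - [[0,0.02,0],0]
    - [[0,0.02,0],0]
    - [[0,0.02,0],0]
    - [[0,0.02,0],0]

```text
clock: 14.05
position: [0.4773, -0.0589, 0.0788]
tool_rot: [3.141, 0.0, 2.703]
force: [0.1, 0.2, -0.7]
grip_width: 0.0002
```

```bash
python3 st.py; python3 - <<'E'
from h import *
a=bot.grab_frame("scene")
cv2.imwrite("pics/sc7.png",cv2.resize(a[170:300,225:345],None,fx=4,fy=4,interpolation=cv2.INTER_CUBIC))
E
```

```text
t 14.05 local mm [-27.46 -49.37] z 0.0788 yaw off deg -0.0 [3.1415e+00 1.0000e-04 2.7033e+00] F local [-0.02  0.16] -0.71 grip 0.00019714708012809565
```

View pics/sc7.png

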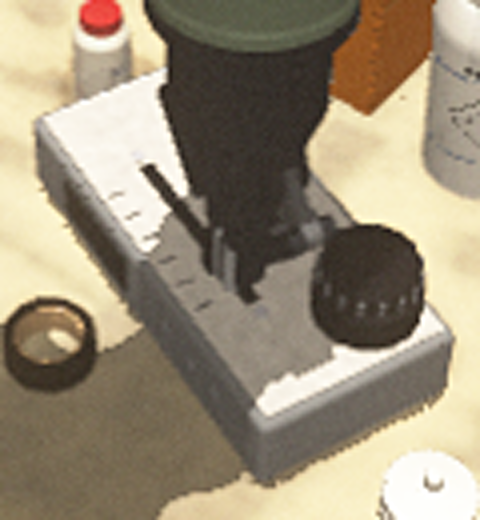

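Call:
servo_tool:
  targets:
    - [[0,0.02,0],0]
    - [[0,0.02,0],0]
    - [[0,0.02,0],0]
    - [[0,0.02,0],0]
    - [[0,0,0],0]

```text
clock: 14.72
position: [0.4789, -0.0554, 0.0788]
tool_rot: [-3.142, -0.0, 2.703]
force: [-0.1, -0.1, 0.2]
grip_width: 0.0003
```

Call:
servo_tool:
  targets:
    - [[0,0.02,0],0]
    - [[0,0.016,0],0]
    - [[0,0,0],0]

```text
clock: 15.1
position: [0.4795, -0.0541, 0.0788]
tool_rot: [-3.141, -0.0, 2.703]
force: [-1.9, -2.6, 0.1]
grip_width: -0.0001
```

```bash
python3 st.py
```

```text
t 15.1 local mm [-27.53 -44.12] z 0.0788 yaw off deg -0.03 [-3.1412e+00 -2.0000e-04  2.7028e+00] F local [-0.56 -3.19] 0.11 grip -9.340832714404789e-05
```

Call:
servo_tool:
  targets:
    - [[0,0.02,0],0]
    - [[0,0.02,0],0]
    - [[0,0.02,0],0]
    - [[0,0.02,0],0]
    - [[0,0.02,0],0]
    - [[0,0.02,0],0]
    - [[0,0.02,0],0]
    - [[0,0.02,0],0]
    - [[0,0.02,0],0]
    - [[0,0.02,0],0]
    - [[0,0.02,0],0]
    - [[0,0.02,0],0]

```text
clock: 16.6
position: [0.4849, -0.0428, 0.0788]
tool_rot: [3.141, 0.0, 2.703]
force: [0.5, 0.6, 0.4]
grip_width: 0.0001
```

Call:
servo_tool:
  targets:
    - [[0,0.02,0],0]
    - [[0,0.02,0],0]
    - [[0,0.02,0],0]
    - [[0,0.02,0],0]
    - [[0,0,0],0]

```text
clock: 17.23
position: [0.4864, -0.0392, 0.0788]
tool_rot: [-3.142, -0.0, 2.703]
force: [-0.1, -0.6, 0.4]
grip_width: -0.0003
```

Call:
servo_tool:
  targets:
    - [[0,0.02,0],0]
    - [[0,0.02,0],0]
    - [[0,0,0],0]

```text
clock: 17.6
position: [0.4871, -0.0378, 0.0788]
tool_rot: [-3.141, -0.0, 2.703]
force: [-0.9, -3.7, 1.2]
grip_width: -0.0002
```

```bash
python3 st.py
```

```text
t 17.6 local mm [-27.53 -26.07] z 0.0788 yaw off deg -0.03 [-3.1412e+00 -2.0000e-04  2.7029e+00] F local [ 0.79 -3.71] 1.16 grip -0.0002324665435088078
```

Second click confirmed (contact 18 mm on). Now the third: push 12 mm, then stop.

Call:
servo_tool:
  targets:
    - [[0,0.02,0],0]
    - [[0,0.02,0],0]
    - [[0,0.02,0],0]
    - [[0,0.02,0],0]
    - [[0,0.02,0],0]
    - [[0,0.02,0],0]
    - [[0,0.02,0],0]
    - [[0,0.02,0],0]
    - [[0,0.02,0],0]
    - [[0,0.02,0],0]
    - [[0,0.02,0],0]
    - [[0,0,0],0]

```text
clock: 19.1
position: [0.4921, -0.0274, 0.0788]
tool_rot: [3.141, 0.0, 2.703]
force: [0.2, -0.4, -0.3]
grip_width: 0.0
```

```bash
python3 st.py; python3 - <<'E'
from h import *
a=bot.grab_frame("scene")
cv2.imwrite("pics/sc8.png",cv2.resize(a[150:300,215:350],None,fx=4,fy=4,interpolation=cv2.INTER_CUBIC))
E
```

```text
t 19.1 local mm [-27.45 -14.52] z 0.0788 yaw off deg 0.0 [3.1414e+00 1.0000e-04 2.7034e+00] F local [ 0.3 -0.3] -0.33 grip 3.913314559647917e-05
```

View pics/sc8.png

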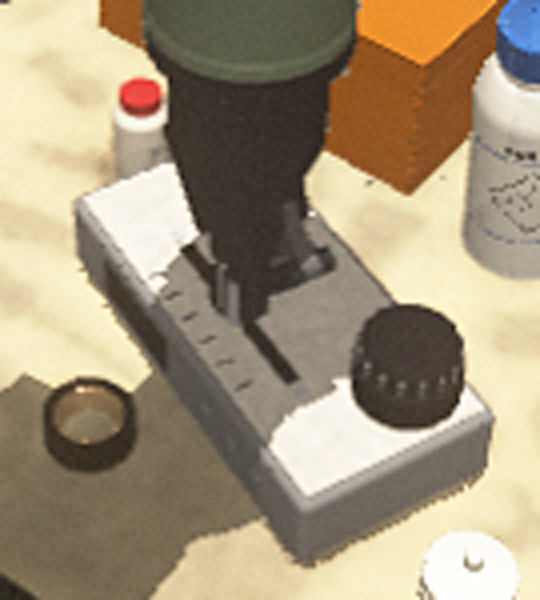

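Call:
servo_tool:
  targets:
    - [[0,-0.1,0],0]
    - [[0,-0.1,0],0]
    - [[0,0,-0.4],0]
    - [[0,0,-0.6],0]
    - [[0,0,-0.8],0]
    - [[0,0,-0.6],0]
    - [[0.4,-0.5,0],0]
    - [[0.6,-0.7,0],0]
    - [[0.6,-0.7,0],0]
    - [[0.5,-0.7,0],0]
    - [[0.2,-0.3,0],0]
    - [[0,0,0],0]

```text
clock: 20.65
position: [0.3218, -0.1196, 0.199]
tool_rot: [3.141, 0.001, 2.702]
force: [0.5, 0.5, -0.4]
grip_width: 0.0002
```

```bash
python3 st.py; python3 - <<'E'
from h import *
a=bot.grab_frame("scene");b=bot.grab_frame("top")
cv2.imwrite("pics/sc9.png",cv2.resize(a[150:300,215:350],None,fx=4,fy=4,interpolation=cv2.INTER_CUBIC))
cv2.imwrite("pics/tc9.png",cv2.resize(b[130:240,200:380],None,fx=4,fy=4,interpolation=cv2.INTER_CUBIC))
E
```

```text
t 20.65 local mm [-142.53 -170.28] z 0.199 yaw off deg -0.1 [3.1412e+00 7.0000e-04 2.7016e+00] F local [0.27 0.69] -0.37 grip 0.00016015369693495602
```

View pics/sc9.png

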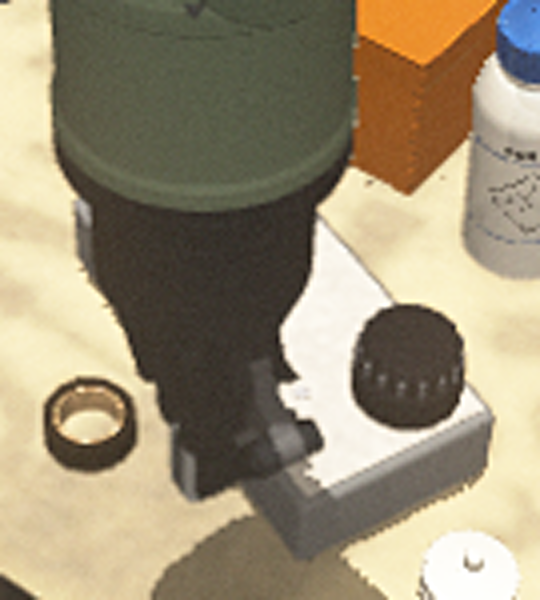

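View pics/tc9.png

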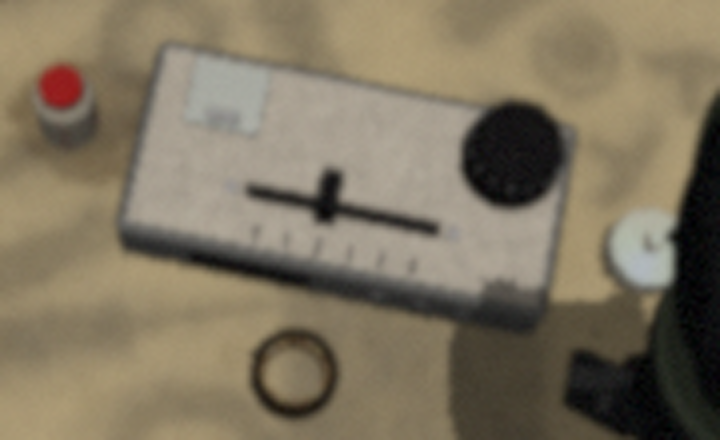

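```bash
python3 -c "
from workcell import bot
print(bot.job_done())"
```

```text
the job is handed in; nothing more can be done
None
```

The lever is resting in the third notch from the lamp-tower stop, and I handed the job in at about 21 s of the 51 s allowed.

- **Stop:** with the fingertips shut, I pushed the lever back to the tower-end stop. The force rose from 4.3 N to 8.4 N with only 0.1 mm more travel, so it was the stop and not a notch.
- **Clicks:** I then pushed it the other way from the tower side in 1 mm steps, with at most about 4 N in the readings. I met the lever again 18 mm further on after the first click, and 18 mm on again after the second. For the third, I stopped about 2.5 mm past the half-way point, where the force had dropped to zero. I did not touch the lever again to confirm that click; I backed off instead.
- **Last check:** the final top picture, with the arm clear of everything, shows the lever about 67 px from its starting place at the first notch. That is 2.06 notches, and it matches the predicted third-notch position to within a few pixels. The tape, bottle and filter appear where they were, though the arm hid part of the filter in the top view.
- **Disagreement:** the two cameras' positions for the photometer differed by about 7 mm. I used their average and relied on touch for the contact points.

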